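# Open the shaping jig: park the T-handled spring pin and draw back the end stop

## Robot

A 7-joint arm with a two-finger parallel gripper is mounted at the origin on the work surface. World frame = base frame: x ahead of the robot, y to its left, z up, the work surface at z = 0. Lengths are in m, angles in rad, forces in N, time in s.
With the tool pointing down it reaches from about 0.35 to 0.9 m from the base axis. Payload 8.1 kg.
Tool frame: the origin (TCP) lies at the very end of the fingers, on their centre line; the grasp point (between the pads) lies 19 mm behind it; y points along the fingers, x is the direction in which the jaws open and shut, and the axes are right-handed (so a half turn about y gives the same grasp; the last joint's range is limited). The gripper opens to 92 mm and grips with 3 to 60 N. Pads are 19 mm wide; open, the fingers measure 130 mm over their backs; the gripper's body (75 mm by 190 mm) begins 47 mm behind the grasp point.
Start: joints at [-1.368, 0.434, 0.025, 1.573, -0.012, 1.134, -0.075], TCP at [0.188, 0.596, 0.227] pointing down, gripper open.
Joint ranges: [-2.62, 2.62], [-0.44, 2.09], [-1.27, 1.32], [0.08, 2.57], [-1.32, 4.46], [0.12, 2], [-2.74, 2.74]. Speed limits (rad/s): [2.22, 2.22, 3.01, 3.01, 3.14, 3.14, 3.14].

## Interface

Orientations are given as a rotation vector (axis times angle).
In Python, from cell import arm, imaging gives the robot as it stands. The module is installed in compiled form; this text tells all that it offers.
- The arm moves only by the tool send_rows, never from a script. Its argument "steps" is a list of rows, each a list of 5 numbers: the opening, from 0 (shut) to 1 (fully open), then the shift along the tool's x, y, z in cm, then the turn about the tool's y in rad. In form: [[jaw, x, y, z, roll], ...]. A call has 1 to 20 rows; each row is the pose to reach, as a shift and turn from the pose commanded when the call began, along the tool's axes at that moment; what a row does not reach only later rows make up. A row lasts 1/8 s, in which the tool goes at most 62.5 mm and 10.7 degrees, less where a joint would pass 70% of its speed; a pose out of reach is approached as far as the arm can. A call with a gripper value outside its range is refused whole. The fingers move at their own pace and stop on an object; "squeeze" is the grip in N (left out, the last holds). Time passes only in rows, so rows that repeat a pose let the fingers close. It gives the time, the measured TCP pose, the force and the opening at its end, in the units of the state.
- arm.observe(): the state, without advancing time (a new reading comes with each control period).
- imaging.get_image(name): name is "scene" or "top"; returns the picture (400x640x3 uint8, blue, green, red); there is no depth.
- imaging.camera_params(name): a dict with "camera_matrix" (3x3 intrinsics, pixels), "position" and "orientation" of the camera in the world. Camera axes: x right, y down, z forward; pixel columns grow to the right and rows downward; lengths in m; the calibration is good to about 2 mm. A picture is of the moment at which its call begins. camera_params takes no time and is no camera call.
- arm.sign_off(): hands the job in, once; it reports no verdict.
The state is a dict: "clock": time; "joints": joint angles; "dq": joint speeds; "joint_efforts": joint torques, N m; "position": TCP position; "ee_rot": TCP orientation; "force": force on the tool from outside, world axes, zero at the start; "ft_torque": the same for the moment, N m; "width": opening from 0.0 (shut) to 1.0 (fully open).
Only numpy, scipy, OpenCV 4.12 (cv2) and the standard library are available. Lean on these libraries where they do the work, as an engineer would, in place of code of your own. Each camera call takes 0.05 s, during which the arm holds its last target.

## Task

Two shaping jigs lie on the woodworker's bench, one locked by a pull pin with a T-shaped handle, the other by a pull pin with a round knob. Open the T-handled one: pull its spring pin up, turn it anticlockwise (seen from above) over the rest notch and let it down there so that it stays up by itself, then slide its end stop all the way back towards the pin, away from the wooden blank. Leave the blank lying in its cradle, leave the round knob alone, and let go.

Things in the scene. Friction and masses are not known exactly. Their poses are not given: they have to be found in the camera images.
- handle (a point): Centre of the pin's steel T-handle, on its axis: level bar 60 (x) x 14 x 16 mm high, 103 mm above the bench when down (collar top: 66). Down: bar along the jig's length +-6 deg, cannot turn, locks the slide. Spring 6 to 10 N. Raised 20 to 26 mm (end) it turns anticlockwise, up to 83 deg (end); let down at 65 to 83 it rests in the notch, 13 mm up. Turned less it sits on the collar, 19 mm up, or drops.
- stop (a point): Centre of the same jig's wooden end stop: block 26 (x) x 40 (y) x 60 mm high, top 86 mm above the bench. x: along the jig, from pin to blank; z up. On a flat bar that slides under the pin's bridge. Locked: 155 mm from the pin's axis; pin out, it slides 62 mm along -x to its end, 2 N friction. Blank 3 to 7 mm beyond its +x face; its y sides are free from 30 mm above the bench up.
- blank_mid (a point): Middle of the loose carved wooden handle blank, 160 (x) x 28 x 34 mm high, lying 18 mm above the bench in the same jig's cradle, between the end stop and a fixed toe; to be left there.
- round_knob (a point): Centre of the round steel pull knob (34 mm across, 22 mm high, 95 mm above the bench) of the other jig, to be left alone. That jig is alike but of darker wood, with a thinner, lower end stop.

How it is judged:
On the way, in this order (a step that is already met when the one before it is completed fails the run):
1. the T-handled pin rests in its rest notch by itself, out of the slide bar (z of handle in the frame of stop between 0.057 and 0.0645 m and angle between the x axis of handle and the x axis of stop, either way round above 1.05 rad and contact force between pin and the fingers below 0.5 N), for 0.2 s.
2. the end stop is slid back to the end of its travel, within 12 mm (x of handle in the frame of stop above -0.105 m), for 0.2 s.
At the end, for the whole second after the job is handed in: The T-handled pin rests in its notch (10 to 17.5 mm above its down position, turned more than 60 degrees), the end stop is within 12 mm of the end of its travel towards the pin, and the blank lies within 20 mm of where it was (z of handle in the frame of stop between 0.057 and 0.0645 m and angle between the x axis of handle and the x axis of stop, either way round above 1.05 rad and x of handle in the frame of stop above -0.105 m and distance of blank_mid from where it was at the start of the episode below 0.02 m); the robot touches nothing.
It fails at once if the round knob of the other jig is pulled (more than 6 mm) (distance of round_knob from where it was at the start of the episode above 0.006 m).
It fails at once if the blank is pushed or lifted out of its cradle (more than 20 mm) (distance of blank_mid from where it was at the start of the episode above 0.02 m).
It also fails if it takes over 48 s, if anything falls off the work surface, if the arm or the gripper's body presses on something with over 40 N, if the wrist force passes 120 N, or if a joint passes its speed limit or range.

## Working session

There is one attempt and no reset: what is moved stays moved. The work goes in short steps, Python scripts to look and compute and a tool call to move; the robot and the scene stay as the last step left them, time stands still between calls to the robot, and variables do not carry over. Pictures are saved under pics/ and viewed, and the job is handed in when it is done.

Besides the shell and the picture viewer there is one more tool, called after "Call:" in YAML: its name, and indented under it one key for each argument. send_rows: Moves the arm, as the interface text tells. Its arguments: {"type":"object","properties":{"steps":{"type":"array","items":{"type":"array","items":{"type":"number"}}},"squeeze":{"type":"number"}},"required":["steps"]}

```bash
mkdir -p pics; python3 - <<'E'
from cell import arm, imaging
import cv2
for n in ("scene","top"):
    cv2.imwrite(f"pics/{n}0.png",imaging.get_image(n))
    p=imaging.camera_params(n); print(n,p)
print(arm.observe())
E
```

```text
scene {'camera_matrix': array([[484.96724121,   0.        , 305.7681949 ],
       [  0.        , 484.96724121, 196.69974029],
       [  0.        ,   0.        ,   1.        ]]), 'position': array([ 1.00907061, -0.43010671,  0.72627063]), 'orientation': array([-2.21492809, -0.8985301 ,  0.35993247])}
top {'camera_matrix': array([[377.54805826,   0.        , 317.92372464],
       [  0.        , 377.54805826, 199.54651544],
       [  0.        ,   0.        ,   1.        ]]), 'position': array([ 0.51301091, -0.01462685,  0.90810433]), 'orientation': array([-2.12867853,  2.18132406, -0.11312143])}
{'clock': 0.1, 'joints': array([-1.36761604,  0.43514384,  0.0249659 ,  1.57398339, -0.01158863,
        1.13399436, -0.07510146]), 'dq': array([-0.00018258, -0.0026752 ,  0.0008803 , -0.00021064,  0.00124433,
        0.00059608, -0.00043557]), 'joint_efforts': array([ 3.20410756e-03, -6.69122458e+01,  9.87996832e-01, -3.15143681e+01,
       -6.05329173e-02,  3.75720905e-02,  7.07504796e-05]), 'position': array([0.18806316, 0.59556763, 0.22603803]), 'ee_rot': array([-1.33944801, -0.98028781,  0.98200143]), 'force': array([-0.6874596 , -0.39810602, -0.78155136]), 'ft_torque': array([ 0.0469173 ,  0.0162615 , -0.01431067]), 'width': 1.00010961131747}
```

View pics/scene0.png

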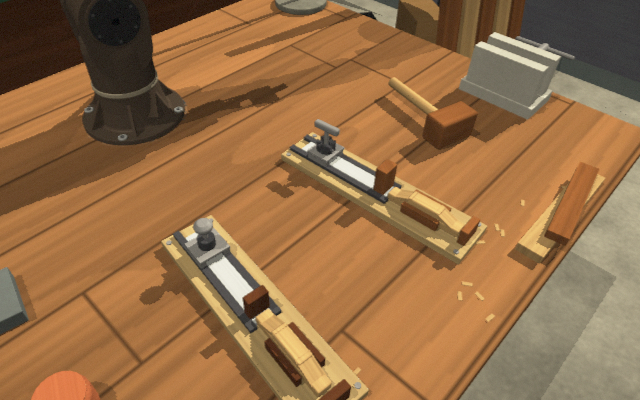

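View pics/top0.png

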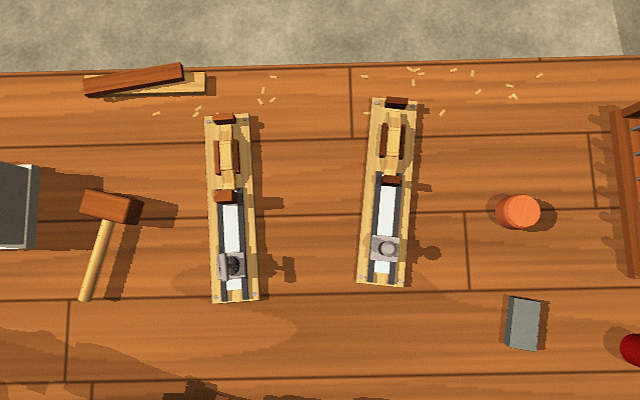

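The top view shows the T-handled jig at left (handle near (224,266), stop near (226,196)) and the round-knobbed one at right (knob near (387,249)). In the scene view the T-handle is near (327,127) and the stop near (385,177). I'll zoom in on both to get exact pixels.

```bash
cat > h.py <<'E'
import numpy as np, cv2
from scipy.spatial.transform import Rotation as R
from cell import arm, imaging
def ray(n,uv):
    p=imaging.camera_params(n);K=p["camera_matrix"]
    d=R.from_rotvec(p["orientation"]).as_matrix()@np.linalg.inv(K)@np.array([uv[0],uv[1],1.])
    return np.array(p["position"]),d/np.linalg.norm(d)
def onz(n,uv,z):
    o,d=ray(n,uv);return o+d*(z-o[2])/d[2]
def tri(a,b):
    o1,d1=ray("scene",a);o2,d2=ray("top",b)
    s=np.linalg.lstsq(np.c_[d1,-d2],o2-o1,rcond=None)[0]
    p,q=o1+s[0]*d1,o2+s[1]*d2
    return (p+q)/2,np.linalg.norm(p-q)
def proj(n,X):
    p=imaging.camera_params(n)
    c=R.from_rotvec(p["orientation"]).as_matrix().T@(np.array(X)-p["position"])
    u=p["camera_matrix"]@c;return u[:2]/u[2]
def crop(img,x0,y0,w,h,s,out):
    c=cv2.resize(img[y0:y0+h,x0:x0+w],None,fx=s,fy=s,interpolation=cv2.INTER_NEAREST)
    for i in range(0,w,10): cv2.putText(c,str(x0+i),(i*s,8),0,.3,(0,255,255));cv2.line(c,(i*s,10),(i*s,14),(0,255,255))
    for i in range(0,h,10): cv2.putText(c,str(y0+i),(0,i*s+4),0,.3,(0,255,255))
    cv2.imwrite(out,c)
E
python3 - <<'E'
from h import *
t=cv2.imread("pics/top0.png");s=cv2.imread("pics/scene0.png")
crop(t,195,180,80,130,4,"pics/c_t.png"); crop(s,270,110,140,110,5,"pics/c_s.png")
E
```

```text
(no output)
```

View pics/c_t.png

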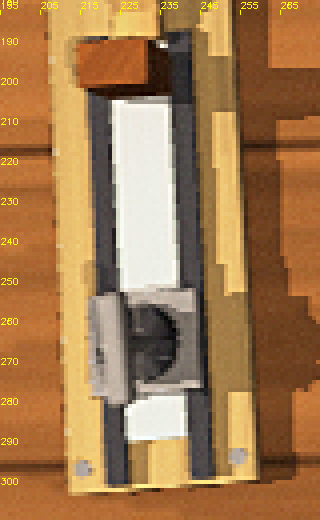

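View pics/c_s.png

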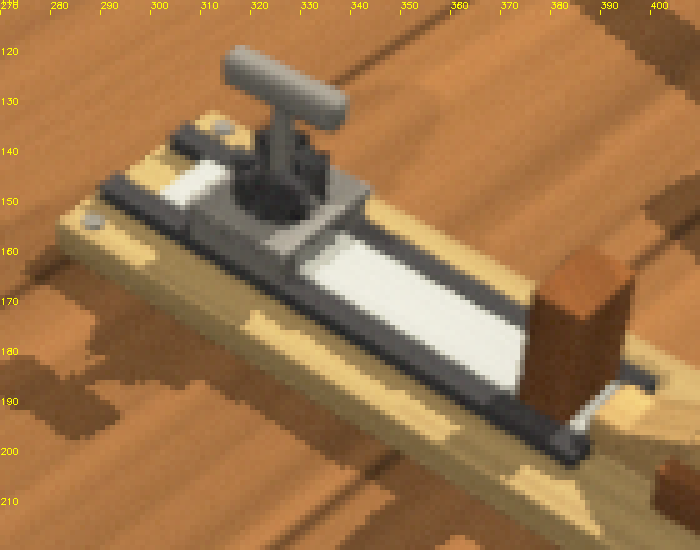

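```bash
python3 - <<'E'
from h import *
np.set_printoptions(precision=4,suppress=True)
print("handle tri",tri((327.2,126.7),(222.2,266.3)))
print("handle z", onz("top",(222.2,266.3),.103),onz("scene",(327.2,126.7),.103))
for nm,uv in dict(s_bl=(214.5,190),s_br=(232,189.5),s_fr=(232,200),s_fl=(216,202.5)).items(): print(nm,onz("top",uv,.086))
for nm,uv in dict(a=(375,166),b=(382.5,158.5),c=(397,165),d=(387.5,173.5)).items(): print("scene stop",nm,onz("scene",uv,.086))
# bridge slab, white bar edges (bar z approx .03?)
for a,b in (((223,205),(225.5,289)),((237,205),(241,288)),((204.5,115),(212,303)),((250,115),(259.5,299))):
    A,B=onz("top",a,.02),onz("top",b,.02);print(A,B,np.degrees(np.arctan2(*(A-B)[[1,0]])))
o=arm.observe();print(R.from_rotvec(o["ee_rot"]).as_matrix())
E
```

```text
handle tri (array([0.4712, 0.1995, 0.103 ]), np.float64(0.0001417094568269493))
handle z [0.4712 0.1996 0.103 ] [0.4711 0.1995 0.103 ]
s_bl [0.6369 0.2222 0.086 ]
s_br [0.6371 0.1834 0.086 ]
s_fr [0.6137 0.1834 0.086 ]
s_fl [0.6091 0.2186 0.086 ]
scene stop a [0.6104 0.1882 0.086 ]
scene stop b [0.6071 0.2168 0.086 ]
scene stop c [0.6399 0.2213 0.086 ]
scene stop d [0.6416 0.188  0.086 ]
[0.6104 0.2207 0.02  ] [0.4149 0.2137 0.02  ] 2.0337914955051497
[0.6096 0.1873 0.02  ] [0.4164 0.1778 0.02  ] 2.833213537493407
[0.8327 0.2673 0.02  ] [0.384  0.2447 0.02  ] 2.877055557233077
[0.8295 0.1559 0.02  ] [0.3906 0.1351 0.02  ] 2.713958300900459
[[ 0.3011 -0.0003 -0.9536]
 [ 0.9536 -0.0014  0.3011]
 [-0.0014 -1.     -0.0001]]
```

The handle triangulates to (0.471, 0.1995, 0.103) with a 0.1 mm ray gap, and the jig yaw is about +2.8°. Next is the move above it. I'll use the half-turned grasp so joint 7 has range left for the anticlockwise turn.

Call:
send_rows:
  steps:
    - [1,-10,2,-13,0.7]
    - [1,-20,3,-26,1.4]
    - [1,-29.3,5,-38.9,2.1]
    - [1,-29.3,5,-38.9,2.775]
    - [1,-29.3,5,-38.9,2.775]
    - [1,-29.3,5,-38.9,2.775]
    - [1,-29.3,5,-38.9,2.775]
    - [1,-29.3,5,-38.9,2.775]
    - [1,-29.3,5,-38.9,2.775]
    - [1,-29.3,5,-38.9,2.775]
    - [1,-29.3,5,-38.9,2.775]
    - [1,-29.3,5,-38.9,2.775]
    - [1,-29.3,5,-38.9,2.775]
    - [1,-29.3,5,-38.9,2.775]
    - [1,-29.3,5,-38.9,2.775]
    - [1,-29.3,5,-38.9,2.775]
    - [1,-29.3,5,-38.9,2.775]
    - [1,-29.3,5,-38.9,2.775]

```text
clock: 2.35
position: [0.4709, 0.1994, 0.1767]
ee_rot: [-1.238, 1.163, -1.163]
force: [-0.0, 1.2, 0.4]
width: 0.999
```

```bash
cat > st.py <<'E'
from h import *
np.set_printoptions(precision=4,suppress=True)
o=arm.observe();M=R.from_rotvec(o["ee_rot"]).as_matrix()
print(o["clock"],o["position"],"x yaw",np.degrees(np.arctan2(M[1,0],M[0,0])),"F",o["force"],"T",o["ft_torque"],"w",o["width"]);print(M);print(o["joints"])
d=M.T@(np.array([.4712,.1996,.088])-o["position"]);print("to handle, tool cm",d*100)
E
python3 st.py
```

```text
2.35 [0.4709 0.1994 0.1767] x yaw -86.41051191884758 F [-0.0205  1.2088  0.4303] T [-0.0606  0.1502 -0.0214] w 0.9989549318605079
[[ 0.0626 -0.0001  0.998 ]
 [-0.998   0.0001  0.0626]
 [-0.0001 -1.     -0.0001]]
[-1.1068  0.3672  0.7981  1.9571 -0.3223  0.9475 -1.6587]
to handle, tool cm [-0.0148  8.8718  0.035 ]
```

Call:
send_rows:
  steps:
    - [1,0,2.2,0]
    - [1,0,4.4,0]
    - [1,0,6.6,0]
    - [1,0,8.9,0]
    - [1,0,8.9,0]
    - [1,0,8.9,0]

```text
validation failed for argument at $.st...
```

Call:
send_rows:
  steps:
    - [1,0,2.2,0,0]
    - [1,0,4.4,0,0]
    - [1,0,6.6,0,0]
    - [1,0,8.9,0,0]
    - [1,0,8.9,0,0]
    - [1,0,8.9,0,0]

```text
clock: 3.1
position: [0.4714, 0.1994, 0.0884]
ee_rot: [-1.237, 1.164, -1.164]
force: [0.5, -0.1, -0.6]
width: 1.001
```

```bash
python3 st.py; python3 - <<'E'
from h import *
crop(imaging.get_image("scene"),250,30,160,140,5,"pics/s1.png")
E
```

```text
3.1 [0.4714 0.1994 0.0884] x yaw -86.5075852272516 F [ 0.4861 -0.1208 -0.6146] T [-0.0765  0.1167  0.0112] w 1.0013091945829067
[[ 0.0609  0.0006  0.9981]
 [-0.9981  0.0003  0.0609]
 [-0.0002 -1.      0.0006]]
[-1.0132  0.4928  0.6993  2.0442 -0.4575  0.7608 -1.5429]
to handle, tool cm [-0.0194  0.0398 -0.0158]
```

View pics/s1.png

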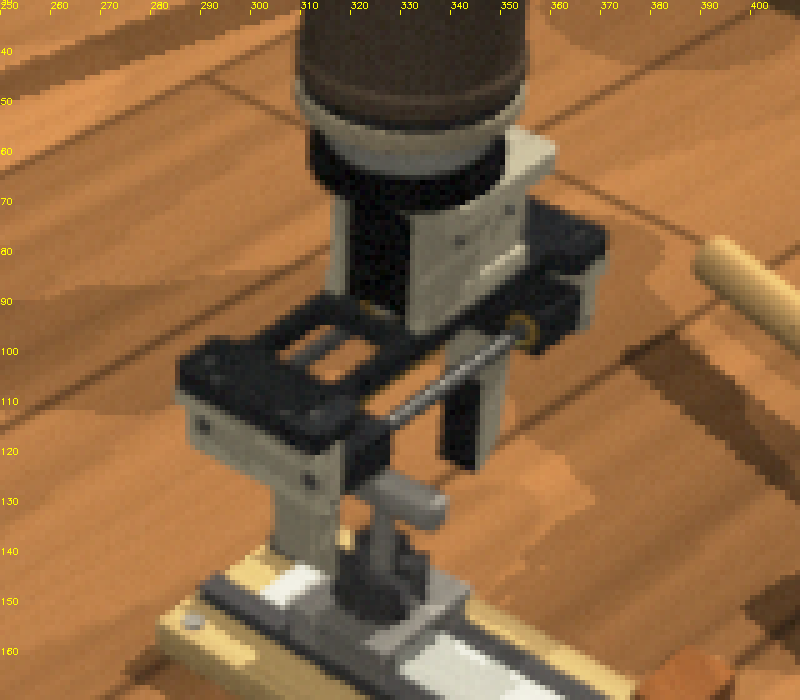

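The fingers straddle the bar: near finger at about (303,135), far one at about (348,110), and the bar end at (338,131). Now I'll close on it.

Call:
send_rows:
  steps:
    - [0,0,0,0,0]
    - [0,0,0,0,0]
    - [0,0,0,0,0]
    - [0,0,0,0,0]
    - [0,0,0,0,0]
    - [0,0,0,0,0]
    - [0,0,0,0,0]
    - [0,0,0,0,0]
  squeeze: 45

```text
clock: 4.15
position: [0.4707, 0.1978, 0.0876]
ee_rot: [-1.239, 1.164, -1.166]
force: [0.1, -17.1, 5.7]
width: 0.179
```

```bash
python3 st.py
```

```text
4.15 [0.4707 0.1978 0.0876] x yaw -86.56073360656723 F [  0.0715 -17.1489   5.7021] T [-3.5597  0.0803  0.0233] w 0.17875070979872074
[[ 0.06   -0.0006  0.9982]
 [-0.9982 -0.0021  0.06  ]
 [ 0.0021 -1.     -0.0007]]
[-1.0128  0.4937  0.7003  2.0462 -0.4565  0.7601 -1.5427]
to handle, tool cm [-0.1802 -0.0378  0.0627]
```

The bar sits slightly to −y of centre (17 N side load), so I'll recentre by shifting about 2 mm along +x of the tool.

Call:
send_rows:
  steps:
    - [0,0.1,0,0,0]
    - [0,0.2,0,0,0]
    - [0,0.2,0,0,0]
    - [0,0.2,0,0,0]

```text
clock: 4.65
position: [0.4708, 0.1963, 0.0877]
ee_rot: [-1.238, 1.165, -1.166]
force: [-1.5, -5.7, 3.1]
width: 0.149
```

```bash
python3 st.py
```

```text
4.65 [0.4708 0.1963 0.0877] x yaw -86.57423584638165 F [-1.4522 -5.692   3.0833] T [-1.4988  0.4304  0.0015] w 0.14920078828546815
[[ 0.0598 -0.0005  0.9982]
 [-0.9982 -0.0012  0.0598]
 [ 0.0012 -1.     -0.0005]]
[-1.0096  0.4926  0.7     2.0476 -0.457   0.7592 -1.5393]
to handle, tool cm [-0.3267 -0.0332  0.056 ]
```

Call:
send_rows:
  steps:
    - [0,0.06,0,0,0]
    - [0,0.06,-0.5,0,0]
    - [0,0.06,-1.0,0,0]
    - [0,0.06,-1.5,0,0]
    - [0,0.06,-2.0,0,0]
    - [0,0.06,-2.35,0,0]
    - [0,0.06,-2.35,0,0]
    - [0,0.06,-2.35,0,0]

```text
clock: 5.65
position: [0.4708, 0.1963, 0.111]
ee_rot: [-1.238, 1.164, -1.165]
force: [3.0, -4.8, -10.3]
width: 0.146
```

```bash
python3 st.py; python3 - <<'E'
from h import *
crop(imaging.get_image("scene"),250,30,160,140,5,"pics/s2.png")
E
```

```text
5.65 [0.4708 0.1963 0.111 ] x yaw -86.53389154249507 F [  2.9973  -4.7943 -10.2583] T [-1.1624 -0.327  -0.0325] w 0.14569380846249466
[[ 0.0605 -0.0004  0.9982]
 [-0.9982 -0.0012  0.0605]
 [ 0.0011 -1.     -0.0005]]
[-1.0367  0.4582  0.7311  2.0282 -0.4196  0.8077 -1.5702]
to handle, tool cm [-0.3322  2.2949  0.0652]
```

View pics/s2.png

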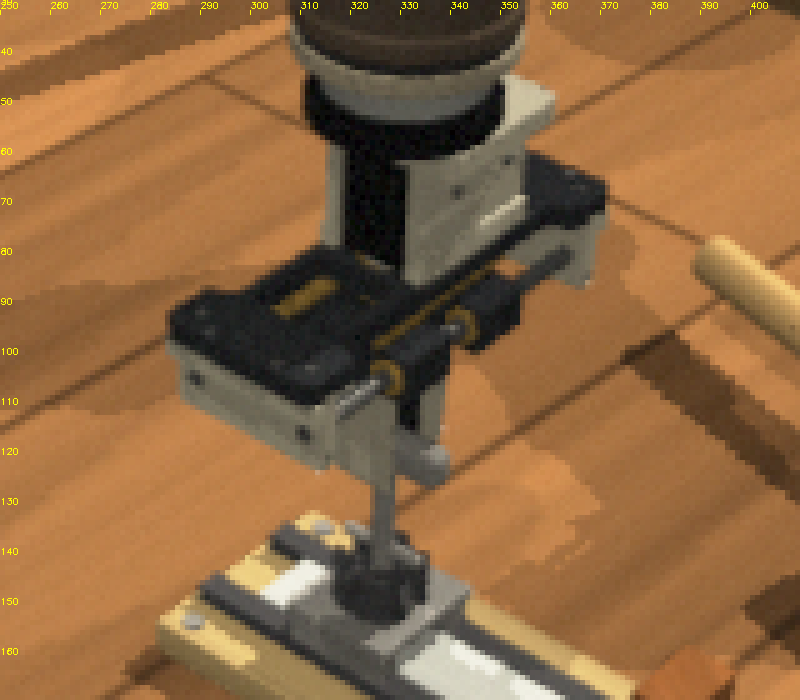

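The bar is held and lifted 23.3 mm, with the stem visible at (325,138) and about 10 N of spring force. Next is the anticlockwise turn of about 75°.

Call:
send_rows:
  steps:
    - [0,0,0,0,-0.13]
    - [0,0,0,0,-0.26]
    - [0,0,0,0,-0.39]
    - [0,0,0,0,-0.52]
    - [0,0,0,0,-0.65]
    - [0,0,0,0,-0.78]
    - [0,0,0,0,-0.91]
    - [0,0,0,0,-1.04]
    - [0,0,0,0,-1.17]
    - [0,0,0,0,-1.31]
    - [0,0,0,0,-1.31]
    - [0,0,0,0,-1.31]

```text
clock: 7.2
position: [0.4709, 0.1962, 0.1109]
ee_rot: [-1.566, 0.16, -0.16]
force: [2.3, -4.2, -9.7]
width: 0.152
```

```bash
python3 st.py; python3 - <<'E'
from h import *
crop(imaging.get_image("scene"),250,30,160,140,5,"pics/s3.png")
E
```

```text
7.2 [0.4709 0.1962 0.1109] x yaw -11.682971116505312 F [ 2.3399 -4.2159 -9.6599] T [-1.1688 -0.5284  0.0193] w 0.15181502934018354
[[ 0.9793 -0.0006  0.2025]
 [-0.2025 -0.001   0.9793]
 [-0.0004 -1.     -0.0011]]
[-0.7793  0.3975  0.3672  2.0088 -0.2     0.7703 -0.4978]
to handle, tool cm [-0.038   2.2915  0.3421]
```

View pics/s3.png

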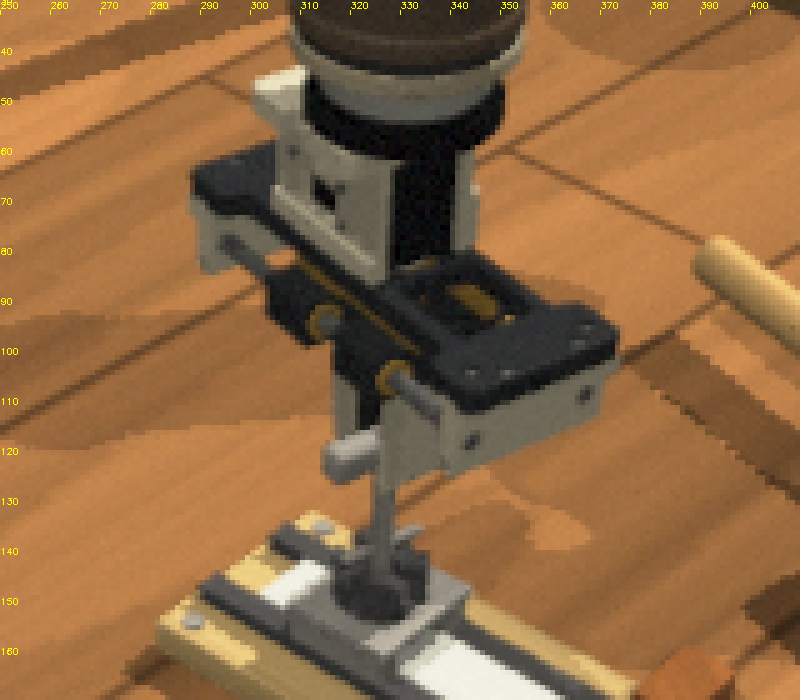

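The turn is done: bar about 75.5° from the jig, end visible at (318,122). I'll let it down into the notch.

Call:
send_rows:
  steps:
    - [0,0,0.3,0,0]
    - [0,0,0.6,0,0]
    - [0,0,0.85,0,0]
    - [0,0,1.05,0,0]
    - [0,0,1.05,0,0]
    - [0,0,1.05,0,0]

```text
clock: 8.0
position: [0.471, 0.1962, 0.1014]
ee_rot: [-1.565, 0.16, -0.16]
force: [-2.8, -6.5, 5.2]
width: 0.146
```

```bash
python3 st.py
```

```text
8.0 [0.471  0.1962 0.1014] x yaw -11.692326229645781 F [-2.7515 -6.4791  5.2322] T [-1.5586  0.4697  0.0426] w 0.1455830831098511
[[ 0.9792 -0.0003  0.2027]
 [-0.2027 -0.0004  0.9792]
 [-0.0002 -1.     -0.0005]]
[-0.7735  0.4115  0.3614  2.0175 -0.2092  0.7479 -0.4896]
to handle, tool cm [-0.047   1.3426  0.336 ]
```

It is seated at +13.7 mm and the vertical force has changed sign to +5 N. Now I'll release and go up.

Call:
send_rows:
  steps:
    - [1,0,0,0,0]
    - [1,0,0,0,0]
    - [1,0,0,0,0]
    - [1,0,0,0,0]
    - [1,0,-2,0,0]
    - [1,0,-5,0,0]
    - [1,0,-8,0,0]
    - [1,0,-10,0,0]
    - [1,0,-10,0,0]

```text
clock: 9.12
position: [0.4719, 0.1974, 0.202]
ee_rot: [-1.563, 0.155, -0.159]
force: [0.1, -0.3, -1.1]
width: 0.999
```

```bash
python3 st.py; python3 - <<'E'
from h import *
s=imaging.get_image("scene");t=imaging.get_image("top")
crop(s,270,90,160,120,5,"pics/s4.png");cv2.imwrite("pics/t4.png",t)
E
```

```text
9.125 [0.4719 0.1974 0.202 ] x yaw -11.465042229923178 F [ 0.1304 -0.3274 -1.0609] T [-0.1073  0.0763  0.0867] w 0.9994260653151658
[[ 0.98    0.0025  0.1988]
 [-0.1988  0.0019  0.98  ]
 [ 0.0021 -1.      0.0023]]
[-0.8236  0.2784  0.4072  1.9072 -0.1324  0.9787 -0.5568]
to handle, tool cm [-0.1378 11.3997  0.175 ]
```

View pics/s4.png

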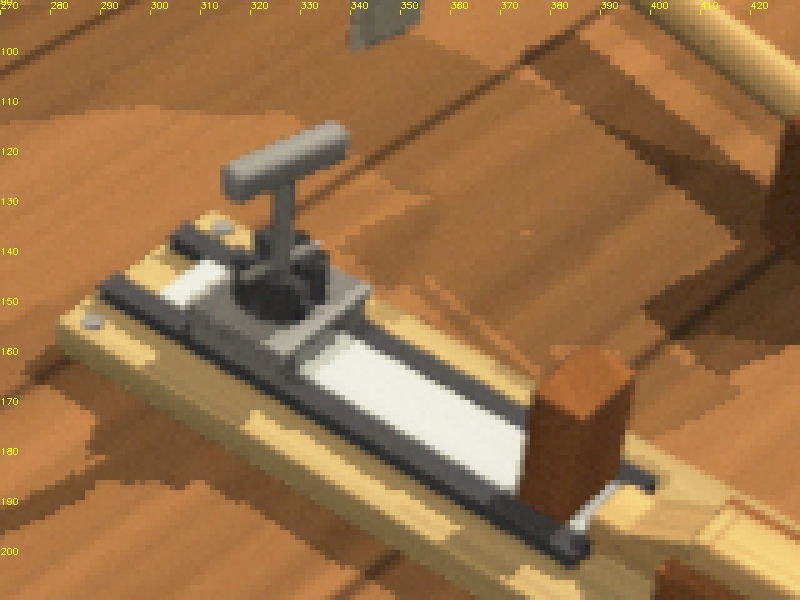

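The bar stands across the jig by itself, with ends at about (315,126) and (339,117). I'll check the height and angle, then work out the stop grasp.

```bash
python3 - <<'E'
from h import *
np.set_printoptions(precision=4,suppress=True)
A,B=onz("scene",(316.5,126.5),.116),onz("scene",(337,118.5),.116)
print("yaw",np.degrees(np.arctan2(*(B-A)[[1,0]])))
for z in (.103,.116,.122,): print(z,proj("scene",[.4708,.196,z]))
o=arm.observe();M=R.from_rotvec(o["ee_rot"]).as_matrix()
a=np.radians(2.77);S=np.array([.4708+.155*np.cos(a),.1958+.155*np.sin(a),0])
print("stop",S)
for z in (.12,.046):
    T=S.copy();T[2]=z;print(M.T@(T-o["position"])*100)
print("roll to x yaw -87.23:",np.radians(-11.6+87.23))
E
```

```text
yaw 76.81372098662543
0.103 [325.9766 127.3531]
0.116 [326.2085 122.3443]
0.122 [326.3169 120.0017]
stop [0.6256 0.2033 0.    ]
[15.0533  8.0145  3.7052]
[15.056  15.4145  3.7056]
roll to x yaw -87.23: 1.3199925132833117
```

The bar's angle from the jig measures about 74°, and its height matches +13 to 15 mm. Moving over the stop now.

Call:
send_rows:
  steps:
    - [1,5,1,1.2,0.18]
    - [1,10,3,2.5,0.36]
    - [1,15,5,3.7,0.54]
    - [1,15,6,3.7,0.72]
    - [1,15,7,3.7,0.9]
    - [1,15,7,3.7,1.08]
    - [1,15,7,3.7,1.26]
    - [1,15,7,3.7,1.32]
    - [1,15,7,3.7,1.32]
    - [1,15,7,3.7,1.32]
    - [1,15,7,3.7,1.32]

```text
clock: 10.6
position: [0.6253, 0.2032, 0.1305]
ee_rot: [-1.233, 1.171, -1.171]
force: [0.9, -0.4, 0.6]
width: 1.002
```

```bash
sed -i 's/\[.4712,.1996,.088\]/[.6256,.2031,.048]/' st.py; python3 st.py;  python3 - <<'E'
from h import *
crop(imaging.get_image("scene"),300,60,160,140,5,"pics/s5.png")
E
```

```text
10.6 [0.6253 0.2032 0.1305] x yaw -87.05322748413748 F [ 0.9231 -0.3728  0.6391] T [-0.0943  0.2357  0.0356] w 1.0019001293653076
[[ 0.0514 -0.0003  0.9987]
 [-0.9987  0.      0.0514]
 [-0.     -1.     -0.0003]]
[-0.8361  0.6561  0.7115  1.6372 -0.4828  1.0318 -1.4932]
to handle, tool cm [0.015  8.2508 0.0307]
```

View pics/s5.png

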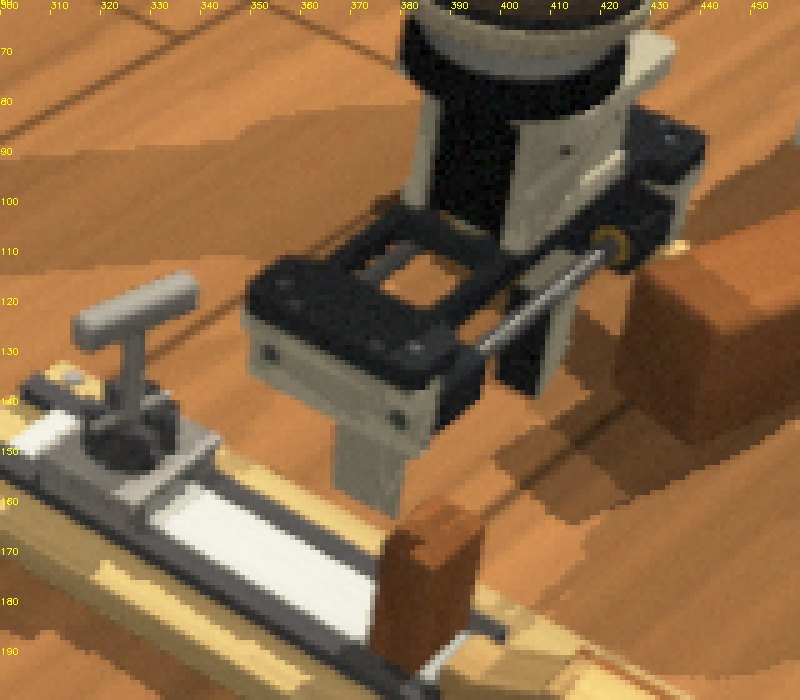

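The gripper hovers over the stop with the near finger at (367,150), the far one at (405,130) and the stop top at (387,165). I'll descend and close lightly.

Call:
send_rows:
  steps:
    - [1,0,2.5,0,0]
    - [1,0,5,0,0]
    - [1,0,7,0,0]
    - [1,0,8.2,0,0]
    - [1,0,8.2,0,0]
    - [0.35,0,8.2,0,0]
    - [0.35,0,8.2,0,0]
    - [0.35,0,8.2,0,0]
    - [0.35,0,8.2,0,0]
    - [0.35,0,8.2,0,0]
    - [0.35,0,8.2,0,0]
  squeeze: 15

```text
clock: 12.02
position: [0.6254, 0.2046, 0.0488]
ee_rot: [-1.232, 1.172, -1.17]
force: [-1.0, 6.2, 1.7]
width: 0.433
```

```bash
python3 st.py;  python3 - <<'E'
from h import *
crop(imaging.get_image("scene"),300,60,160,140,5,"pics/s6.png")
E
```

```text
12.025 [0.6254 0.2046 0.0488] x yaw -87.0358997180619 F [-1.0227  6.1779  1.7273] T [0.948  0.2922 0.0263] w 0.43254237335576357
[[ 0.0517  0.0001  0.9987]
 [-0.9987  0.0014  0.0517]
 [-0.0014 -1.      0.0002]]
[-0.7984  0.7454  0.6467  1.6978 -0.556   0.8892 -1.4381]
to handle, tool cm [0.153  0.0761 0.0122]
```

View pics/s6.png

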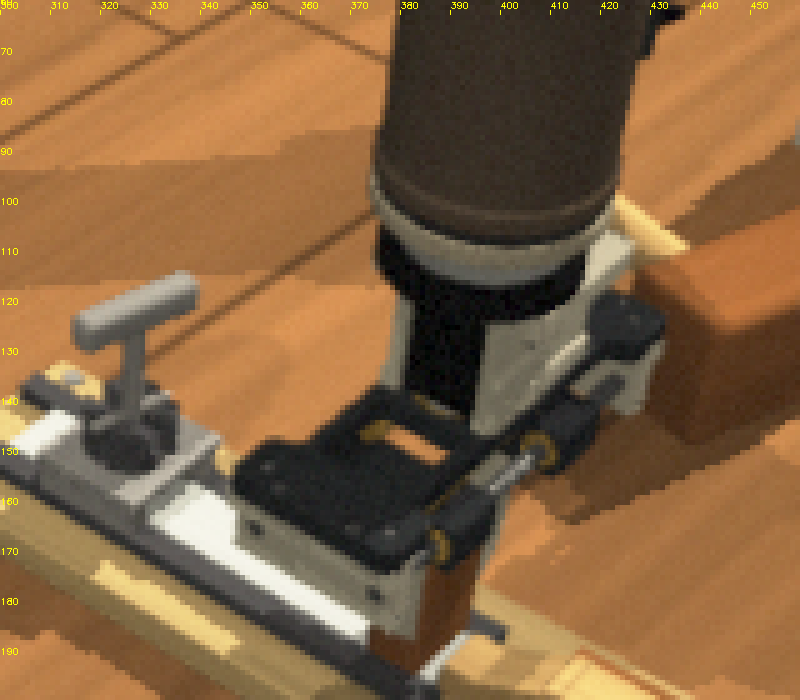

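The stop is held (39.8 mm) and well clear of the handle. I'll slide it back along −z of the tool.

Call:
send_rows:
  steps:
    - [0.35,-0.12,0,0,0]
    - [0.35,-0.12,0,-0.6,0]
    - [0.35,-0.12,0,-1.3,0]
    - [0.35,-0.12,0,-2.0,0]
    - [0.35,-0.12,0,-2.7,0]
    - [0.35,-0.12,0,-3.4,0]
    - [0.35,-0.12,0,-4.1,0]
    - [0.35,-0.12,0,-4.8,0]
    - [0.35,-0.12,0,-5.4,0]
    - [0.35,-0.12,0,-5.8,0]
    - [0.35,-0.12,0,-6.1,0]
    - [0.35,-0.12,0,-6.1,0]
    - [0.35,-0.12,0,-6.1,0]

```text
clock: 13.7
position: [0.5639, 0.2013, 0.0487]
ee_rot: [-1.234, 1.173, -1.171]
force: [-1.5, -0.1, 2.2]
width: 0.43
```

```bash
python3 st.py;  python3 - <<'E'
from h import *
crop(imaging.get_image("scene"),280,60,160,140,5,"pics/s7.png")
E
```

```text
13.7 [0.5639 0.2013 0.0487] x yaw -87.10068915548678 F [-1.5356 -0.1181  2.1837] T [0.2212 0.4786 0.2433] w 0.4295819459844113
[[ 0.0506 -0.0012  0.9987]
 [-0.9987 -0.      0.0506]
 [-0.     -1.     -0.0012]]
[-0.866   0.6699  0.6539  1.8551 -0.5511  0.8064 -1.4426]
to handle, tool cm [0.1297 0.063  6.1713]
```

View pics/s7.png

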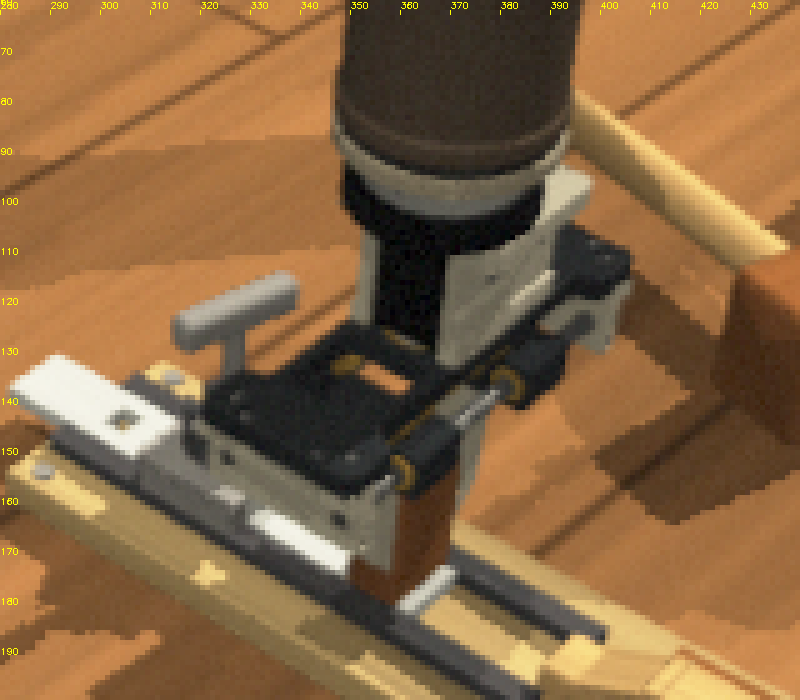

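The stop slid back about 61 mm, the slide bar's pin hole now shows at (304,144), and the handle is still across at (300,119). I'll release, rise and back off.

Call:
send_rows:
  steps:
    - [1,0,0,0,0]
    - [1,0,0,0,0]
    - [1,0,0,0,0]
    - [1,0,0,0,0]
    - [1,0,-3,0,0]
    - [1,0,-7,0,0]
    - [1,0,-12,0,0]
    - [1,0,-18,2,0]
    - [1,0,-20,6,0]
    - [1,0,-20,10,0]
    - [1,0,-20,10,0]
    - [1,0,-20,10,0]

```text
clock: 15.25
position: [0.6637, 0.2061, 0.2482]
ee_rot: [-1.234, 1.173, -1.172]
force: [-0.0, -0.3, -0.2]
width: 0.999
```

```bash
python3 st.py;  python3 - <<'E'
from h import *
cv2.imwrite("pics/s8f.png",imaging.get_image("scene"));cv2.imwrite("pics/t8.png",imaging.get_image("top"))
crop(cv2.imread("pics/s8f.png"),270,90,220,170,3,"pics/s8.png")
E
```

```text
15.25 [0.6637 0.2061 0.2482] x yaw -87.12523587294223 F [-0.0462 -0.2823 -0.191 ] T [-0.0255  0.1797  0.0107] w 0.9990081027219656
[[ 0.0502 -0.0012  0.9987]
 [-0.9987 -0.0004  0.0502]
 [ 0.0004 -1.     -0.0012]]
[-0.817   0.6239  0.7755  1.3893 -0.4375  1.305  -1.5427]
to handle, tool cm [ 0.1043 20.0229 -3.7945]
```

View pics/s8.png

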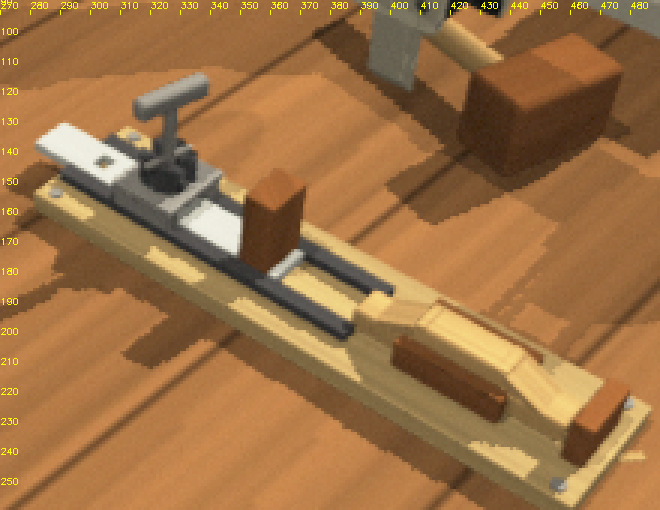

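View pics/t8.png

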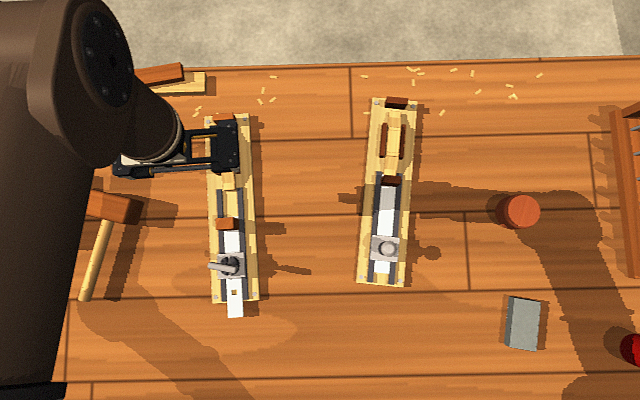

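The handle is up and across, the stop is near the pin, and the blank is in its cradle. I'll check the numbers and then hand in.

```bash
python3 - <<'E'
from h import *
np.set_printoptions(precision=4,suppress=True)
a=np.radians(2.77)
print("expected stop top px",proj("top",[.4708+.093*np.cos(a),.1958+.093*np.sin(a),.086]),proj("scene",[.4708+.093*np.cos(a),.1958+.093*np.sin(a),.086]))
t=cv2.imread("pics/t8.png");crop(t,200,205,70,110,5,"pics/c_t8.png")
a0=cv2.imread("pics/scene0.png");a1=cv2.imread("pics/s8f.png")
d=cv2.absdiff(a0,a1).max(2); print("scene diff blank region",d[190:235,400:480].mean(),(d[190:235,400:480]>40).mean(),"knob",(d[210:265,180:230]>40).mean())
E
```

```text
expected stop top px [224.2062 222.9395] [360.6592 152.5477]
scene diff blank region 8.028333333333334 0.0 knob 0.0
```

View pics/c_t8.png

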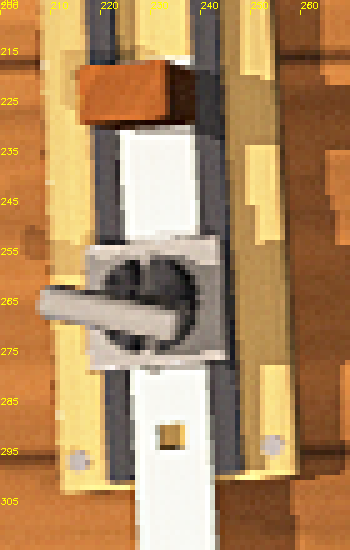

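The stop's top face is centred at about (224,223), where full travel puts it. The bar, from (208,264) to (235,269), lies across the jig. The blank and knob pixels are unchanged.

```bash
python3 -c "
from cell import arm
print(arm.sign_off())"
```

```text
the job is handed in; nothing more can be done
None
```

The T-handled jig is open and the job is handed in at about 15 s of the 48 s allowed; the sign-off gave no verdict.

**What I did:** I gripped the T-handle and recentred about 2 mm, because the first close showed a 17 N side load. I then lifted it 23 mm, turned it about 75° anticlockwise and let it down at +13.7 mm. After letting go of it, I gripped the end stop by its sides, slid it back about 61 mm, released it and backed off.

**Last checks:**
- **Handle:** it stands by itself across the jig. I measured about 74° after release, and the later pictures look the same. Its height was consistent with resting in the notch.
- **End stop:** its top face is within about 1 px (roughly 2 mm) of where full travel would put it.
- **Blank and round knob:** their image regions are unchanged from the start.
- **Gripper:** it is open and clear of everything, with no contact force.

No final check failed or disagreed.

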